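# Put the sandwich boards away and lock the rack

## Robot

A 6-joint arm with a two-finger parallel gripper is mounted at the origin on the work surface. World frame = base frame: x ahead of the robot, y to its left, z up, the work surface at z = 0. Lengths are in m, angles in degrees, forces in N, time in s.
With the tool pointing down it reaches from about 0.4 to 0.825 m from the base axis. Payload 7 kg.
Tool frame: the origin (TCP) lies midway between the tips of the shut fingers; the grasp point (between the pads) lies 19 mm behind it; z points along the fingers, y is the line along which they close (so a half turn about z gives the same grasp; the last joint's range is limited). The gripper opens to 88 mm and grips with 3 to 60 N. Pads are 19 mm wide; open, the fingers measure 130 mm over their backs; the gripper's body (78 mm by 193 mm) begins 47 mm behind the grasp point.
Start: joints at [85.72, 20.546, 0.682, 0, -70.136, -16.507], TCP at [0.24, 0.631, 0.227] pointing down, gripper open.
Joint ranges: [-176.03, 176.03], [-82.01, 121.73], [-58.28, 71.71], [-173.87, 95.51], [-174.79, -0.11], [-173.66, 173.66]. Speed limits (degrees/s): [136.94, 136.94, 172.46, 180, 180, 180].

## Interface

Orientations are given as [roll, pitch, yaw] about the fixed x, y, z axes, in that order (R = Rz(yaw) Ry(pitch) Rx(roll)).
In Python, from plant import r gives the robot as it stands. The module is installed in compiled form; this text tells all that it offers.
- The arm moves only by the tool play_rows, never from a script. Its argument "rows" is a list of rows, each an object with "slide": the shift along the tool's x, y, z as a fraction of full scale, a list of three; "delta_rot": the turn, a rotation vector about the tool's x, y, z as a fraction of full scale, a list of three; "fingers": the opening, from -1 (shut) to 1 (fully open). In form: [{"slide": [x, y, z], "delta_rot": [rx, ry, rz], "fingers": fingers}, ...]. A call has 1 to 8 rows; each row shifts and turns the commanded pose from where the row before left it, along the tool's axes as they then stand; what a row does not reach is not made up. Full scale, the value 1, is 0.15 m for a shift and 0.08 rad for a turn. A row lasts 1/8 s, in which the tool goes at most 62.5 mm and 10.7 degrees, less where a joint would pass 70% of its speed; a pose out of reach is approached as far as the arm can. A call with a number of a shift or a turn outside -1 to 1 is refused whole. A call with a gripper value outside its range is refused whole. The fingers move at their own pace and stop on an object; "squeeze" is the grip in N (left out, the last holds). Time passes only in rows, so rows that do not move let the fingers close. It gives the time, the measured TCP pose, the force, the opening and the grip force at its end, in the units of the state.
- r.get_state(): the state, without advancing time (a new reading comes with each control period).
- r.capture(name): name is "scene" or "top" or "wrist"; returns a dict with "image" (400x640x3 uint8, blue, green, red), "fx", "fy", "cx", "cy" (pixels), "R" (3x3) and "t" (3): a world point X has camera coordinates R X + t; the wrist camera has in their place "T_tool_cam" (4x4, takes a point from camera to tool coordinates, whose origin is the TCP and whose axes are the flange's). Camera axes: x right, y down, z forward; pixel columns grow to the right and rows downward; lengths in m; the calibration is good to about 2 mm. A picture is of the moment at which its call begins: read the wrist's pose just before it. There is no depth.
- r.close_job(): hands the job in; it is judged then, once.
The state is a dict: "time_s": time; "joints": joint angles; "qd": joint speeds; "joint_torque": joint torques, N m; "tcp_pos": TCP position; "eef_rot": TCP orientation; "contact_force": force on the tool from outside, world axes, zero at the start; "moment": the same for the moment, N m; "gripper_width": finger opening in m; "gripper_force": force on a finger pad.
Only numpy, scipy, OpenCV 4.12 (cv2) and the standard library are available. Lean on these libraries where they do the work, as an engineer would, in place of code of your own. Each camera call takes 0.05 s, during which the arm holds its last target. There are 200 camera calls.

## Task

Put the sandwich boards away for the night: swing the locking bar of the wooden rack out, well clear of all its slots, by pushing it near its free end; lift each board in the steel drainer straight up and slide it down into a free slot of the rack until it stands on the slot's floor; when all are in, swing the bar back over the boards fully to its stop. Keep every board upright all the way, leave the board that is already in the rack in it, and do not disturb the other things on the counter.

Things in the scene. Friction and masses are not known exactly. Their poses are not given: they have to be found in the camera images.
- rack: plywood storage rack, fixed, may be turned. Origin: on the counter below the middle of its 5 slots. Slots run along its own x, centred at its y = -92, -46, 0, 46, 92 mm; each 16 mm wide, 156 mm long between end strips 32 mm high; floor 10 mm and wall tops 48 mm above the counter; mouths rounded 6 mm as a lead-in. A board home in a slot has its centre 60 mm, its top 110 mm above the counter
- bar (a joint): locking bar, a long dark steel bar that turns level about a post at the rack's -y end. 0 = closed, at its stop, lying along the rack's own +y from the post, over the middle of all five slots; grows as it swings toward the rack's own -x (towards the robot), to 1.57 rad at its other stop. It stays where it is left; 1 to 2 N at its end moves it
- bar_pivot (a point): the axis of the locking bar at the bar's mid height (131 mm), 165 mm along the rack's own -y from the rack's origin. The post (24 mm across) and the hub (30 mm across) stand here. The bar is 14 mm thick sideways, its underside 118 mm and its top 144 mm above the counter
- bar_end (a point): the free end of the locking bar, at mid height (131 mm), 290 mm from the pivot
- drainer: steel drainer in which the clean boards stand, 170 x 190 mm, loose, 1.6 kg. Origin: underside centre. Its four slots run along its own x at its y = -75, -25, 25, 75 mm, each 16 mm wide between thin plates whose tops are 48 mm above the counter; floor 10 mm above the counter. Boards stand in some of them, centre 60 mm above the counter
- board0_mid (a point): a plain wooden sandwich board, at first standing in the drainer (or absent): 140 mm long (its own x) x 12 mm thick (its y) x 100 mm high (its z) standing on its long edge; this point is its centre, 50 mm above its lower edge and 50 mm below its top edge; about 0.13 kg
- board1_mid (a point): a plain wooden sandwich board, at first standing in the drainer (or absent): 140 mm long (its own x) x 12 mm thick (its y) x 100 mm high (its z) standing on its long edge; this point is its centre, 50 mm above its lower edge and 50 mm below its top edge; about 0.13 kg
- board2_mid (a point): a plain wooden sandwich board, at first standing in the drainer (or absent): 140 mm long (its own x) x 12 mm thick (its y) x 100 mm high (its z) standing on its long edge; this point is its centre, 50 mm above its lower edge and 50 mm below its top edge; about 0.13 kg
- board3_mid (a point): a plain wooden sandwich board, at first standing in the drainer (or absent): 140 mm long (its own x) x 12 mm thick (its y) x 100 mm high (its z) standing on its long edge; this point is its centre, 50 mm above its lower edge and 50 mm below its top edge; about 0.13 kg
- stored0_mid (a point): an identical board that already stands in a slot of the rack (just one of the five stored ones is present): 140 mm long (its own x) x 12 mm thick (its y) x 100 mm high (its z) standing on its long edge; this point is its centre, 50 mm above its lower edge and 50 mm below its top edge; about 0.13 kg
- stored1_mid (a point): an identical board that already stands in a slot of the rack (just one of the five stored ones is present): 140 mm long (its own x) x 12 mm thick (its y) x 100 mm high (its z) standing on its long edge; this point is its centre, 50 mm above its lower edge and 50 mm below its top edge; about 0.13 kg
- stored2_mid (a point): an identical board that already stands in a slot of the rack (just one of the five stored ones is present): 140 mm long (its own x) x 12 mm thick (its y) x 100 mm high (its z) standing on its long edge; this point is its centre, 50 mm above its lower edge and 50 mm below its top edge; about 0.13 kg
- stored3_mid (a point): an identical board that already stands in a slot of the rack (just one of the five stored ones is present): 140 mm long (its own x) x 12 mm thick (its y) x 100 mm high (its z) standing on its long edge; this point is its centre, 50 mm above its lower edge and 50 mm below its top edge; about 0.13 kg
- stored4_mid (a point): an identical board that already stands in a slot of the rack (just one of the five stored ones is present): 140 mm long (its own x) x 12 mm thick (its y) x 100 mm high (its z) standing on its long edge; this point is its centre, 50 mm above its lower edge and 50 mm below its top edge; about 0.13 kg
- jar: bystander: a jam jar, 64 mm across, 95 mm high; origin at its underside centre
- tin: bystander: a tin, 74 mm across, 80 mm high; origin at its underside centre
- sauce: bystander: a sauce bottle, 56 mm across, 170 mm high; origin at its underside centre
- bowl: bystander: a red plastic bowl, 180 mm across, 70 mm high; origin at its underside centre
- jar2: bystander: a jam jar, 64 mm across, 95 mm high; origin at its underside centre
Things that resemble listed ones, but are neither listed nor needed, are in the scene too. Leave any green look-alike of the part that bears board3_mid alone. What is shaped like the part that bears stored4_mid but yellow is not meant.

How it is judged:
By the outcome, as a careful person would: the job done as asked, in the order asked, and still so for the second after the job is handed in, with the robot touching nothing.
Of board0, board1, board2, board3 only 3 to 4 are there at a start; the rules pass over those that are not, and their reading is None.
Of stored0, stored1, stored2, stored3, stored4 only 1 to 1 are there at a start; the rules pass over those that are not, and their reading is None.
At some moment in a run one of drainer may be knocked a few centimetres aside while the robot is not near it.
It also fails if it takes over 210 s, if anything falls off the work surface, if the arm or the gripper's body presses on something with over 40 N, if the wrist force passes 120 N, or if a joint passes its speed limit or range.

## Working session

There is one attempt and no reset: what is moved stays moved. The work goes in short steps, Python scripts to look and compute and a tool call to move; the robot and the scene stay as the last step left them, time stands still between calls to the robot, and variables do not carry over. Pictures are saved under pics/ and viewed, at most 14 in all, crops included, and the job is handed in when it is done.

Besides the shell and the picture viewer there is one more tool, called after ">>>" by a JSON object that holds its "op" and its "data". play_rows: Moves the arm, as the interface text tells. Shift numbers are shares of 0.15 m and turn numbers shares of 0.08 rad, none past 1 either way. Its arguments: {"type":"object","properties":{"rows":{"type":"array"},"squeeze":{"type":"number"}},"required":["rows"]}

```bash
mkdir -p pics; cat > h.py <<'E'
from plant import r
import numpy as np, cv2
from scipy.spatial.transform import Rotation as Ro
def cap(n,f=None):
    s=r.get_state(); c=r.capture(n)
    if n=='wrist':
        T=np.eye(4);T[:3,:3]=Ro.from_euler('xyz',s['eef_rot'],degrees=True).as_matrix();T[:3,3]=s['tcp_pos']
        M=np.linalg.inv(T@np.array(c['T_tool_cam']));c['R'],c['t']=M[:3,:3],M[:3,3]
    c['R']=np.array(c['R']);c['t']=np.array(c['t'])
    if f: cv2.imwrite('pics/'+f,c['image'])
    return c
def ray(c,u,v,z):
    d=c['R'].T@np.array([(u-c['cx'])/c['fx'],(v-c['cy'])/c['fy'],1]);o=-c['R'].T@c['t']
    return o+d*(z-o[2])/d[2]
def proj(c,X):
    p=c['R']@np.array(X)+c['t'];return c['fx']*p[0]/p[2]+c['cx'],c['fy']*p[1]/p[2]+c['cy']
E
python3 - <<'E'
from h import *
print(r.get_state())
for n in('top','scene','wrist'):
    c=cap(n,n+'0.png');print(n,c['fx'],c['cx'],c['cy'],-c['R'].T@c['t'],c['R'].round(3).tolist())
print(c['T_tool_cam'])
E
```

```text
{'time_s': 0.0, 'joints': array([ 8.57205673e+01,  2.05907160e+01,  6.32770475e-01, -1.86939682e-02,
       -7.01362544e+01, -1.65061646e+01]), 'qd': array([ 0.02976319,  0.13027897,  0.04329949, -0.09388675,  0.08254721,
       -0.04327542]), 'joint_torque': array([-9.27269211e-04, -5.82720459e+01,  2.93044746e+01,  6.99720070e+00,
        7.10932160e-03, -1.53370070e-04]), 'tcp_pos': array([0.23940619, 0.63058497, 0.22562768]), 'eef_rot': array([ 1.79904689e+02, -9.91707832e-03, -2.07919555e+01]), 'contact_force': array([0.03266728, 0.61801877, 0.70808882]), 'moment': array([-0.01050089, -0.01608205,  0.04977283]), 'gripper_force': 0.0, 'gripper_width': 0.08783021537550037}
top 406.17547912935987 312.3038490895838 202.17440491019428 [0.38762168 0.09847968 1.40620412] [[-0.021, -1.0, 0.002], [-0.992, 0.02, -0.128], [0.128, -0.004, -0.992]]
scene 496.64668922758176 325.34493709380445 205.1639400740694 [ 1.11677497 -0.62651799  1.38775627] [[0.804, 0.595, -0.001], [0.486, -0.657, -0.577], [-0.344, 0.464, -0.817]]
wrist 296.7291395386715 319.7998259771627 200.1904705477025 [0.31225567 0.60367202 0.3832234 ] [[-0.355, -0.935, 0.001], [-0.897, 0.34, 0.283], [-0.265, 0.099, -0.959]]
[[ 4.96492527e-04 -9.59057408e-01 -2.83211302e-01  7.77005892e-02]
 [ 9.99999864e-01  5.21239270e-04 -1.20260873e-05 -4.05741888e-04]
 [ 1.59154560e-04 -2.83211258e-01  9.59057536e-01 -1.57486582e-01]
 [ 0.00000000e+00  0.00000000e+00  0.00000000e+00  1.00000000e+00]]
```

View pics/top0.png

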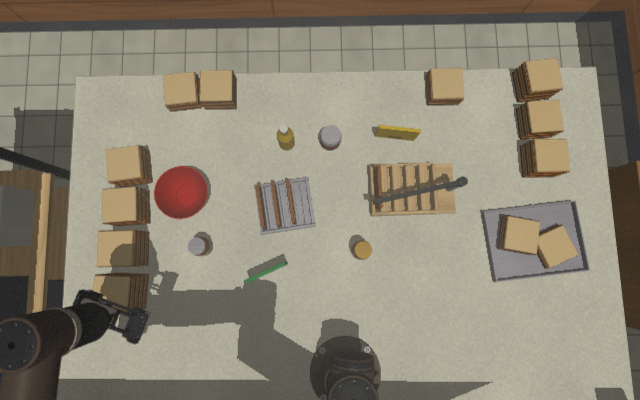

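View pics/scene0.png

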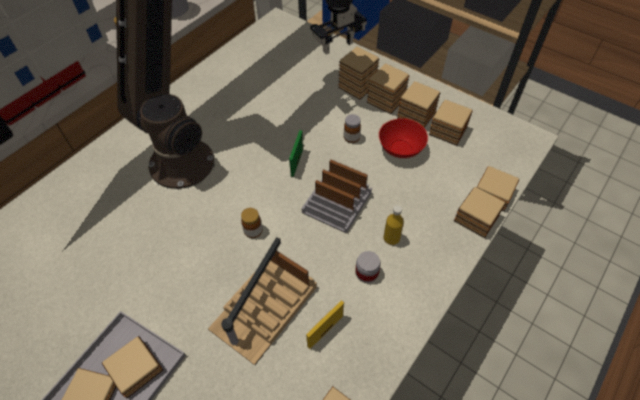

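Top view: drainer near (286,205) with boards, rack near (411,189) with the bar's pivot at (462,182), green and yellow decoys. Now a closer crop.

```bash
python3 - <<'E'
import cv2
i=cv2.imread('pics/top0.png')[120:290,240:480];cv2.imwrite('pics/c1.png',cv2.resize(i,None,fx=3.3,fy=3.3,interpolation=cv2.INTER_CUBIC))
E
```

```text
(no output)
```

View pics/c1.png

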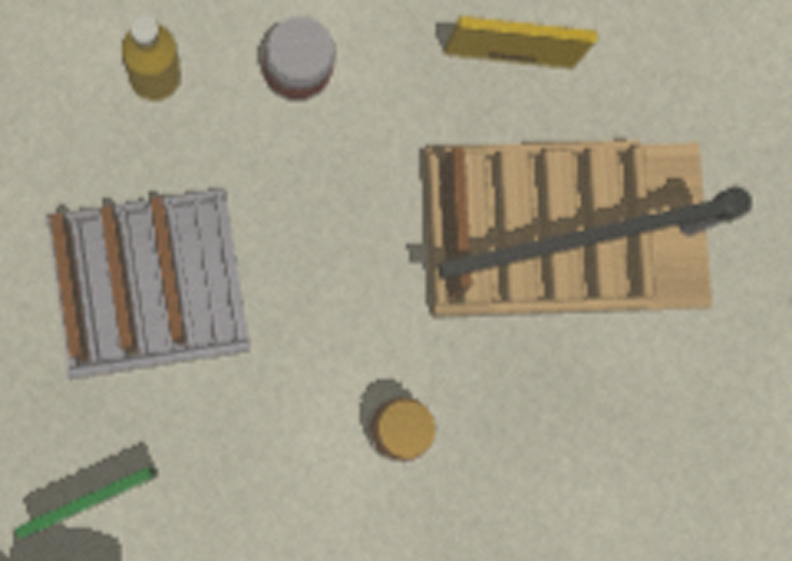

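Three boards stand in drainer slots +75, +25 and -25. The stored board is at rack slot +92 and the bar is slightly open. Next: measure all of it.

```bash
python3 - <<'E'
from h import *
c=cap('top')
f=lambda u,v,z:ray(c,240+u/3.3,120+v/3.3,z)[:2].round(3)
print('hub',f(735,202,.144),'end',f(445,270,.144))
print('rack corners',f(424,147,.04),f(700,145,.01),f(711,305,.01),f(435,316,.032))
hsv=cv2.cvtColor(c['image'],cv2.COLOR_BGR2HSV)
print(hsv[120+150//3,240+60//3].tolist(), c['image'][120+int(300/3.3),240+int(70/3.3)], c['image'][120+int(200/3.3),240+int(460/3.3)],c['image'][120+int(240/3.3),240+int(570/3.3)],c['image'][200,240+int(680/3.3)])
H,S,V=cv2.split(hsv)
m=((H<15)&(S>110)).astype('uint8');m[:130]=0;m[240:]=0;m[:,:250]=0;m[:,470:]=0
n,l,st,ce=cv2.connectedComponentsWithStats(m)
for i in range(1,n):
    if st[i,4]>30:
        b=cv2.minAreaRect(np.argwhere(l==i)[:,::-1].astype('f4'));print(st[i],b,ray(c,*b[0],.11)[:2].round(3))
print('drainer cor (z .048)',f(57,212,.048),f(222,190,.048),f(247,350,.048),f(72,377,.048))
print('objs jar',f(298,50,.095),'sauce',f(145,30,.17),'tin',f(405,430,.08))
E
```

```text
hub [ 0.607 -0.383] end [ 0.547 -0.103]
rack corners [ 0.69  -0.103] [ 0.693 -0.401] [ 0.522 -0.402] [ 0.514 -0.109]
[24, 30, 171] [ 70  93 121] [ 66  91 124] [74 80 77] [109 145 172]
[378 165   4  31  71] ((379.188720703125, 180.01947021484375), (30.12871551513672, 2.869401216506958), 86.42366790771484) [ 0.623 -0.125]
[256 185   8  42 117] ((259.42999267578125, 205.50999450683594), (41.29503631591797, 2.9698486328125), 81.8698959350586) [0.547 0.263]
[271 184   9  41 102] ((274.91998291015625, 203.94000244140625), (40.587928771972656, 2.969848871231079), 81.8698959350586) [0.551 0.213]
[287 188   8  34  81] ((290.7138366699219, 204.3901824951172), (33.52861022949219, 2.9651150703430176), 81.25383758544922) [0.549 0.162]
drainer cor (z .048) [0.628 0.278] [0.647 0.108] [0.482 0.086] [0.458 0.263]
objs jar [0.78  0.028] sauce [0.78  0.177] tin [ 0.398 -0.068]
```

>>> {"op": "play_rows", "data": {"rows": [{"slide": [0, 0, -0.14], "delta_rot": [0, 0, -0.907], "fingers": -1}, {"slide": [0, 0, -0.14], "delta_rot": [0, 0, -0.907], "fingers": -1}, {"slide": [0, 0, -0.14], "delta_rot": [0, 0, -0.907], "fingers": -1}, {"slide": [0, 0, -0.14], "delta_rot": [0, 0, -0.907], "fingers": -1}, {"slide": [0, 0, -0.14], "delta_rot": [0, 0, -0.907], "fingers": -1}, {"slide": [0.16, 0.37, 0], "delta_rot": [0, 0, 0], "fingers": -1}, {"slide": [0.16, 0.37, 0], "delta_rot": [0, 0, 0], "fingers": -1}, {"slide": [0.16, 0.37, 0], "delta_rot": [0, 0, 0], "fingers": -1}], "squeeze": 20}}

```text
time_s: 1.2
tcp_pos: [0.3119, 0.4628, 0.3314]
eef_rot: [180.0, 0.0, 0.0]
contact_force: [0.9, -0.4, 0.5]
gripper_width: 0.0134
gripper_force: 0.0
```

>>> {"op": "play_rows", "data": {"rows": [{"slide": [0.16, 0.37, 0], "delta_rot": [0, 0, 0], "fingers": -1}, {"slide": [0.16, 0.37, 0], "delta_rot": [0, 0, 0], "fingers": -1}, {"slide": [0.16, 0.37, 0], "delta_rot": [0, 0, 0], "fingers": -1}, {"slide": [0.16, 0.37, 0], "delta_rot": [0, 0, 0], "fingers": -1}, {"slide": [0.16, 0.37, 0], "delta_rot": [0, 0, 0], "fingers": -1}, {"slide": [0.16, 0.37, 0], "delta_rot": [0, 0, 0], "fingers": -1}, {"slide": [0.16, 0.37, 0], "delta_rot": [0, 0, 0], "fingers": -1}, {"slide": [0.16, 0.37, 0], "delta_rot": [0, 0, 0], "fingers": -1}]}}

```text
time_s: 2.2
tcp_pos: [0.5039, 0.0186, 0.3318]
eef_rot: [-180.0, -0.0, 0.0]
contact_force: [1.3, 1.1, -0.0]
gripper_width: 0.0004
gripper_force: 0.0
```

>>> {"op": "play_rows", "data": {"rows": [{"slide": [0.16, 0.37, 0], "delta_rot": [0, 0, 0], "fingers": -1}, {"slide": [0.16, 0.37, 0], "delta_rot": [0, 0, 0], "fingers": -1}, {"slide": [0.16, 0.37, 0], "delta_rot": [0, 0, 0], "fingers": -1}, {"slide": [0.16, 0.37, 0], "delta_rot": [0, 0, 0], "fingers": -1}, {"slide": [0, 0, 0], "delta_rot": [0, 0, 0], "fingers": -1}, {"slide": [0, 0, 0], "delta_rot": [0, 0, 0], "fingers": -1}]}}

```text
time_s: 2.95
tcp_pos: [0.5993, -0.2016, 0.331]
eef_rot: [-180.0, 0.1, -0.1]
contact_force: [0.2, 0.2, 0.1]
gripper_width: 0.0002
gripper_force: 0.0
```

```bash
python3 - <<'E'
from h import *
s=r.get_state();print(s['tcp_pos'],s['eef_rot'],s['gripper_width'],s['contact_force'])
cap('wrist','w1.png')
E
```

```text
[ 0.59927884 -0.20164737  0.33095527] [-1.79984665e+02  6.14075429e-02 -6.01248800e-02] 0.0002087158634162076 [0.19555526 0.17448209 0.07027554]
```

View pics/w1.png

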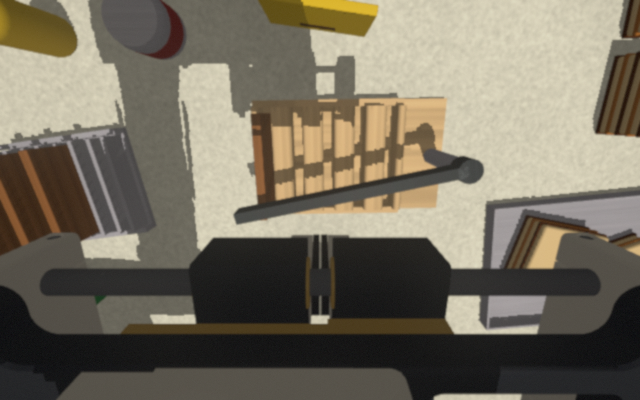

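The wrist view shows the bar's hub at (471,170), its free end at (237,216), the stored board at (262,150), and the rack slots between about x=300 and 405.

```bash
python3 - <<'E'
from h import *
c=cap('wrist')
f=lambda u,v,z:ray(c,u,v,z)[:2].round(4)
print('hub',f(471,170,.144),'end top',f(236,212,.144),f(239,223,.118))
print('far edge',f(254,98,.032),f(390,97,.032))
print('right',f(446,98,.01),f(436,208,.01))
i=c['image'][90:216,240:450];cv2.imwrite('pics/c2.png',cv2.resize(i,None,fx=3.7,fy=3.7,interpolation=cv2.INTER_CUBIC))
E
```

```text
hub [ 0.6123 -0.3789] end top [ 0.56   -0.0982] [ 0.5356 -0.0932]
far edge [ 0.6973 -0.105 ] [ 0.6988 -0.3031]
right [ 0.6984 -0.3936] [ 0.5219 -0.3981]
```

View pics/c2.png

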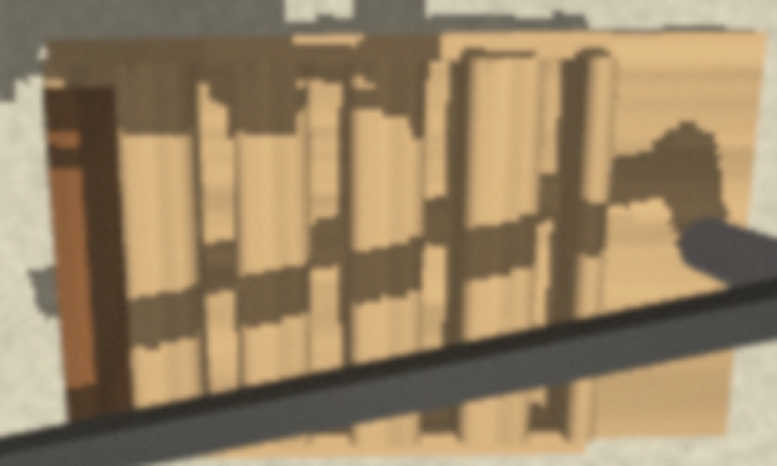

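>>> {"op": "play_rows", "data": {"rows": [{"slide": [0.027, -0.255, 0], "delta_rot": [0, 0, 0], "fingers": -1}, {"slide": [0.027, -0.255, 0], "delta_rot": [0, 0, 0], "fingers": -1}, {"slide": [0, 0, 0.34], "delta_rot": [0, 0, 0], "fingers": -1}, {"slide": [0, 0, 0.34], "delta_rot": [0, 0, 0], "fingers": -1}, {"slide": [0, 0, 0.34], "delta_rot": [0, 0, 0], "fingers": -1}, {"slide": [0, 0, 0.34], "delta_rot": [0, 0, 0], "fingers": -1}, {"slide": [0, 0, 0], "delta_rot": [0, 0, 0], "fingers": -1}]}}

```text
time_s: 3.92
tcp_pos: [0.6048, -0.1237, 0.1247]
eef_rot: [-180.0, 0.4, 0.1]
contact_force: [0.1, -0.5, 2.3]
gripper_width: 0.0004
gripper_force: 0.0
```

```bash
python3 - <<'E'
from h import *
s=r.get_state();p=s['tcp_pos'];print(p,s['contact_force'])
piv=np.array([.610,-.381]);q=p[:2].copy()
for d in list(range(11,87,5))+[86]:
    t=np.radians(d);n=np.array([np.cos(t),np.sin(t)]);w=piv+.258*np.array([-np.sin(t),np.cos(t)])+n*(7+10*np.cos(t)+21*np.sin(t))/1000
    k=(w-q)/.15*[1,-1];print(d,w.round(3),k.round(2));q=q+k.round(2)*[1,-1]*.15
E
```

```text
[ 0.60482554 -0.12368852  0.12470392] [ 0.12370722 -0.52360196  2.28634144]
11 [ 0.581 -0.124] [-0.16  0.  ]
16 [ 0.56  -0.127] [-0.14  0.02]
21 [ 0.54  -0.132] [-0.13  0.03]
26 [ 0.52  -0.138] [-0.14  0.05]
31 [ 0.5   -0.146] [-0.13  0.05]
36 [ 0.481 -0.156] [-0.13  0.07]
41 [ 0.462 -0.168] [-0.12  0.07]
46 [ 0.445 -0.181] [-0.12  0.09]
51 [ 0.428 -0.196] [-0.11  0.1 ]
56 [ 0.413 -0.212] [-0.1   0.11]
61 [ 0.399 -0.229] [-0.09  0.12]
66 [ 0.387 -0.248] [-0.08  0.12]
71 [ 0.376 -0.269] [-0.08  0.14]
76 [ 0.367 -0.29 ] [-0.06  0.14]
81 [ 0.36  -0.312] [-0.04  0.14]
86 [ 0.355 -0.334] [-0.04  0.15]
86 [ 0.355 -0.334] [0. 0.]
```

>>> {"op": "play_rows", "data": {"rows": [{"slide": [-0.16, 0, 0], "delta_rot": [0, 0, 0], "fingers": -1}, {"slide": [-0.14, 0.02, 0], "delta_rot": [0, 0, 0], "fingers": -1}, {"slide": [-0.13, 0.03, 0], "delta_rot": [0, 0, 0], "fingers": -1}, {"slide": [-0.14, 0.05, 0], "delta_rot": [0, 0, 0], "fingers": -1}, {"slide": [-0.13, 0.05, 0], "delta_rot": [0, 0, 0], "fingers": -1}, {"slide": [-0.13, 0.07, 0], "delta_rot": [0, 0, 0], "fingers": -1}, {"slide": [-0.12, 0.07, 0], "delta_rot": [0, 0, 0], "fingers": -1}, {"slide": [-0.12, 0.09, 0], "delta_rot": [0, 0, 0], "fingers": -1}]}}

```text
time_s: 4.92
tcp_pos: [0.4462, -0.1827, 0.1278]
eef_rot: [180.0, -0.0, 0.0]
contact_force: [0.5, 0.1, -0.3]
gripper_width: 0.0006
gripper_force: 0.4
```

>>> {"op": "play_rows", "data": {"rows": [{"slide": [-0.11, 0.1, 0], "delta_rot": [0, 0, 0], "fingers": -1}, {"slide": [-0.1, 0.11, 0], "delta_rot": [0, 0, 0], "fingers": -1}, {"slide": [-0.09, 0.12, 0], "delta_rot": [0, 0, 0], "fingers": -1}, {"slide": [-0.08, 0.12, 0], "delta_rot": [0, 0, 0], "fingers": -1}, {"slide": [-0.08, 0.14, 0], "delta_rot": [0, 0, 0], "fingers": -1}, {"slide": [-0.06, 0.14, 0], "delta_rot": [0, 0, 0], "fingers": -1}, {"slide": [-0.04, 0.14, 0], "delta_rot": [0, 0, 0], "fingers": -1}, {"slide": [-0.02, 0.1, 0], "delta_rot": [0, 0, 0], "fingers": -1}]}}

```text
time_s: 5.92
tcp_pos: [0.3589, -0.3286, 0.1273]
eef_rot: [-180.0, 0.0, -0.1]
contact_force: [0.7, 1.0, -0.0]
gripper_width: 0.0007
gripper_force: 0.4
```

>>> {"op": "play_rows", "data": {"rows": [{"slide": [0, -0.27, 0], "delta_rot": [0, 0, 0], "fingers": -1}, {"slide": [0, 0, -0.4], "delta_rot": [0, 0, 0], "fingers": -1}, {"slide": [0, 0, -0.4], "delta_rot": [0, 0, 0], "fingers": -1}, {"slide": [0, 0, -0.4], "delta_rot": [0, 0, 0], "fingers": -1}, {"slide": [0.38, -0.1, 0], "delta_rot": [0, 0, 0], "fingers": -1}, {"slide": [0.38, -0.12, 0], "delta_rot": [0, 0, 0], "fingers": -1}, {"slide": [0.38, -0.12, 0], "delta_rot": [0, 0, 0], "fingers": -1}, {"slide": [0.2, -0.1, 0], "delta_rot": [0, 0, 0], "fingers": -1}]}}

```text
time_s: 6.92
tcp_pos: [0.5629, -0.2205, 0.3061]
eef_rot: [-180.0, 0.1, 0.0]
contact_force: [0.3, -0.5, 0.0]
gripper_width: 0.0003
gripper_force: 0.0
```

>>> {"op": "play_rows", "data": {"rows": [{"slide": [0, 0, 0], "delta_rot": [0, 0, 0], "fingers": -1}, {"slide": [0, 0, 0], "delta_rot": [0, 0, 0], "fingers": -1}]}}

```text
time_s: 7.18
tcp_pos: [0.5605, -0.2214, 0.3071]
eef_rot: [-180.0, 0.1, -0.0]
contact_force: [0.4, 0.7, -0.1]
gripper_width: 0.0005
gripper_force: 0.0
```

```bash
python3 - <<'E'
from h import *
c=cap('wrist');cv2.imwrite('pics/w2.png',cv2.resize(c['image'][:240],None,fx=1.25,fy=1.25));print(r.get_state()['tcp_pos'])
E
```

```text
[ 0.56032048 -0.22151543  0.30749331]
```

View pics/w2.png

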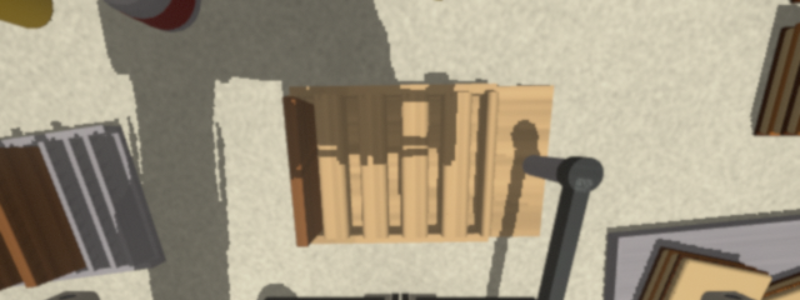

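The bar is open, swung to nearly 85° with its hub at (582,172). Zooming in on the slots for the precise fit.

```bash
python3 - <<'E'
from h import *
c=cap('wrist','w3.png')
i=c['image'][60:205,222:480];i=cv2.convertScaleAbs(i,alpha=1.3,beta=20)
cv2.imwrite('pics/c3.png',cv2.resize(i,None,fx=3,fy=3,interpolation=cv2.INTER_CUBIC))
E
```

```text
(no output)
```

View pics/c3.png

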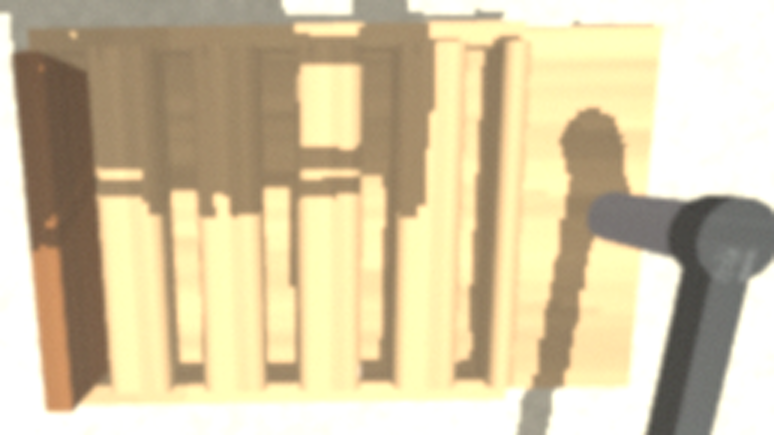

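```bash
python3 - <<'E'
from h import *
c=cap('wrist')
f=lambda u,v,z:ray(c,222+u/3,60+v/3,z)[:2].round(4)
print('hub top',f(728,238,.144))
for u in (111,165,207,262,300,358,400,452,490,508):print('near',u,f(u,370,.048))
for u in (100,145,200,250,302,358,400,455):print('far',u,f(u,75,.048))
print('base R',f(662,25,.0),f(630,388,.0),'far edge',f(30,30,.032),f(500,22,.032),'near edge',f(100,405,.032),f(500,398,.032))
print('stored top',f(15,55,.11),f(48,408,.11),f(45,55,.11),f(73,408,.11))
E
```

```text
hub top [ 0.6107 -0.3758]
near 111 [ 0.5402 -0.1339]
near 165 [ 0.5402 -0.1599]
near 207 [ 0.5402 -0.1801]
near 262 [ 0.5402 -0.2065]
near 300 [ 0.5402 -0.2248]
near 358 [ 0.5401 -0.2527]
near 400 [ 0.5401 -0.2729]
near 452 [ 0.5401 -0.2979]
near 490 [ 0.5401 -0.3161]
near 508 [ 0.5401 -0.3248]
far 100 [ 0.6728 -0.1368]
far 145 [ 0.6728 -0.1566]
far 200 [ 0.6728 -0.1807]
far 250 [ 0.6728 -0.2026]
far 302 [ 0.6728 -0.2254]
far 358 [ 0.6728 -0.25  ]
far 400 [ 0.6728 -0.2684]
far 455 [ 0.6728 -0.2925]
base R [ 0.6993 -0.3992] [ 0.5189 -0.4031] far edge [ 0.6931 -0.1033] [ 0.6964 -0.3143] near edge [ 0.5183 -0.124 ] [ 0.5219 -0.3257]
stored top [ 0.6746 -0.1183] [ 0.5386 -0.1199] [ 0.6746 -0.1294] [ 0.5386 -0.1303]
```

>>> {"op": "play_rows", "data": {"rows": [{"slide": [-0.057, -0.39, 0], "delta_rot": [0, 0, 0], "fingers": -1}, {"slide": [-0.057, -0.39, 0], "delta_rot": [0, 0, 0], "fingers": -1}, {"slide": [-0.057, -0.39, 0], "delta_rot": [0, 0, 0], "fingers": -0.5}, {"slide": [-0.057, -0.39, 0], "delta_rot": [0, 0, 0], "fingers": -0.3}, {"slide": [-0.057, -0.39, 0], "delta_rot": [0, 0, 0], "fingers": -0.3}, {"slide": [-0.057, -0.39, 0], "delta_rot": [0, 0, 0], "fingers": -0.3}, {"slide": [-0.057, -0.39, 0], "delta_rot": [0, 0, 0], "fingers": -0.3}, {"slide": [0, 0, 0], "delta_rot": [0, 0, 0], "fingers": -0.3}]}}

```text
time_s: 8.32
tcp_pos: [0.5004, 0.1911, 0.3078]
eef_rot: [-180.0, -0.0, 0.2]
contact_force: [0.5, -1.3, -0.2]
gripper_width: 0.0304
gripper_force: 0.0
```

>>> {"op": "play_rows", "data": {"rows": [{"slide": [0, 0, 0], "delta_rot": [0, 0, 0], "fingers": -0.3}, {"slide": [0, 0, 0], "delta_rot": [0, 0, 0], "fingers": -0.3}]}}

```text
time_s: 8.57
tcp_pos: [0.5014, 0.1872, 0.3079]
eef_rot: [-180.0, -0.0, -0.1]
contact_force: [-0.1, 0.5, 0.3]
gripper_width: 0.0305
gripper_force: 0.0
```

```bash
python3 - <<'E'
from h import *
c=cap('wrist');cv2.imwrite('pics/w4.png',cv2.resize(c['image'][:240],None,fx=1.25,fy=1.25))
E
```

```text
(no output)
```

View pics/w4.png

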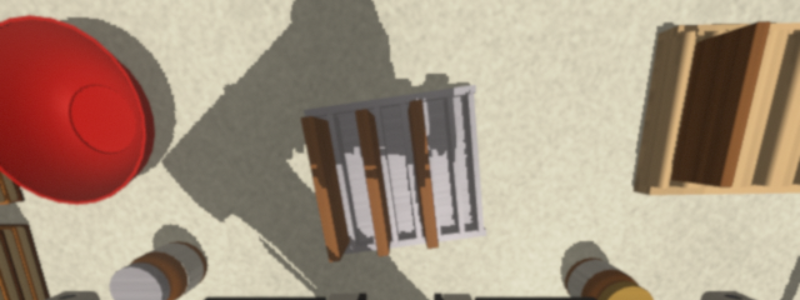

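Three boards, with tops at about (315,185), (365,180) and (420,175) in the view.

```bash
cat >> h.py <<'E'
def boards(c,ulim=(200,400),vlim=(40,215)):
    hsv=cv2.cvtColor(c['image'],cv2.COLOR_BGR2HSV);H,S,V=cv2.split(hsv)
    m=((H<15)&(S>95)&(V<190)).astype('uint8');k=np.zeros_like(m);k[vlim[0]:vlim[1],ulim[0]:ulim[1]]=1;m*=k
    m=cv2.morphologyEx(m,cv2.MORPH_CLOSE,np.ones((3,3)))
    n,l,st,ce=cv2.connectedComponentsWithStats(m);out=[]
    for i in range(1,n):
        if st[i,4]<150: continue
        P=[];ext=[]
        for side in(0,1):
            pts=[]
            for v in range(st[i,1],st[i,1]+st[i,3]):
                u=np.flatnonzero(l[v]==i)
                if len(u): pts.append(ray(c,u[0]if side==0 else u[-1]+1,v+.5,.11)[:2])
            pts=np.array(pts);q=pts[len(pts)//6:-len(pts)//6]
            a=np.polyfit(q[:,0],q[:,1],1);P.append(a);ext=(pts[:,0].min(),pts[:,0].max())
        xm=np.mean(ext);out.append((st[i].tolist(),'x',np.round(ext,4),'L y@mid %.4f yaw %.1f'%(np.polyval(P[0],xm),np.degrees(np.arctan(P[0][0]))),'R y@mid %.4f yaw %.1f'%(np.polyval(P[1],xm),np.degrees(np.arctan(P[1][0])))))
    return out
E
python3 - <<'E'
from h import *
print(r.get_state()['time_s'])
for b in boards(cap('wrist')):print(*b)
E
```

```text
8.625
[327, 81, 23, 118, 1179] x [0.4766 0.6126] L y@mid 0.1705 yaw 7.7 R y@mid 0.1582 yaw 7.6
[285, 88, 27, 117, 1408] x [0.4688 0.6053] L y@mid 0.2174 yaw 7.5 R y@mid 0.2027 yaw 7.4
[242, 94, 37, 116, 2081] x [0.4623 0.599 ] L y@mid 0.2672 yaw 6.2 R y@mid 0.2446 yaw 7.2
```

>>> {"op": "play_rows", "data": {"rows": [{"slide": [0.288, 0.153, 0], "delta_rot": [0, 0, -0.4], "fingers": -0.3}, {"slide": [0, 0, 0.2], "delta_rot": [0, 0, -0.64], "fingers": -0.3}, {"slide": [0, 0, 0.3], "delta_rot": [0, 0, -0.6], "fingers": -0.3}, {"slide": [0, 0, 0.3], "delta_rot": [0, 0, 0], "fingers": -0.3}, {"slide": [0, 0, 0], "delta_rot": [0, 0, 0], "fingers": -0.3}, {"slide": [0, 0, 0], "delta_rot": [0, 0, 0], "fingers": -0.3}]}}

```text
time_s: 9.43
tcp_pos: [0.5457, 0.1655, 0.1894]
eef_rot: [-180.0, -0.1, 7.5]
contact_force: [0.9, 0.2, 0.4]
gripper_width: 0.0307
gripper_force: 0.0
```

```bash
python3 - <<'E'
from h import *
s=r.get_state();print(s['tcp_pos'],s['eef_rot'],s['gripper_width'])
c=cap('wrist','w5.png');print(*boards(c),sep='\n')
E
```

```text
[0.54569314 0.16547014 0.1894495 ] [-1.79993865e+02 -1.18084292e-01  7.49836508e+00] 0.030702698824354648
([200, 123, 35, 92, 2787], 'x', array([0.5317, 0.6055]), 'L y@mid 0.2658 yaw 1.0', 'R y@mid 0.2411 yaw 7.1')
([251, 123, 30, 92, 2245], 'x', array([0.5368, 0.6106]), 'L y@mid 0.2221 yaw 8.2', 'R y@mid 0.2020 yaw 6.9')
([315, 122, 14, 93, 1225], 'x', array([0.542 , 0.6163]), 'L y@mid 0.1733 yaw 8.0', 'R y@mid 0.1626 yaw 6.8')
```

View pics/w5.png

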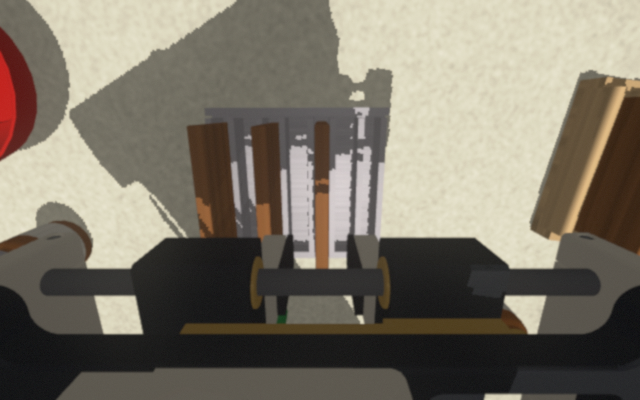

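The board lies midway between the open fingers (column 322). Descend and grip.

>>> {"op": "play_rows", "data": {"rows": [{"slide": [0, 0.01, 0.3], "delta_rot": [0, 0, 0], "fingers": -0.3}, {"slide": [0, 0, 0.3], "delta_rot": [0, 0, 0], "fingers": -0.3}, {"slide": [0, 0, 0.137], "delta_rot": [0, 0, 0], "fingers": -0.3}, {"slide": [0, 0, 0], "delta_rot": [0, 0, 0], "fingers": -0.3}, {"slide": [0, 0, 0], "delta_rot": [0, 0, 0], "fingers": -1}, {"slide": [0, 0, 0], "delta_rot": [0, 0, 0], "fingers": -1}, {"slide": [0, 0, 0], "delta_rot": [0, 0, 0], "fingers": -1}, {"slide": [0, 0, 0], "delta_rot": [0, 0, 0], "fingers": -1}], "squeeze": 25}}

```text
time_s: 10.48
tcp_pos: [0.5455, 0.1646, 0.0785]
eef_rot: [-180.0, -0.1, 7.5]
contact_force: [-2.5, 0.2, 7.9]
gripper_width: 0.0119
gripper_force: 25.0
```

>>> {"op": "play_rows", "data": {"rows": [{"slide": [0, 0, -0.1], "delta_rot": [0, 0, 0], "fingers": -1}, {"slide": [0, 0, -0.17], "delta_rot": [0, 0, 0], "fingers": -1}, {"slide": [0, 0, -0.22], "delta_rot": [0, 0, 0], "fingers": -1}, {"slide": [0, 0, -0.22], "delta_rot": [0, 0, 0], "fingers": -1}, {"slide": [0, 0, -0.22], "delta_rot": [0, 0, 0], "fingers": -1}, {"slide": [0, 0, 0], "delta_rot": [0, 0, 0], "fingers": -1}, {"slide": [0, 0, 0], "delta_rot": [0, 0, 0], "fingers": -1}]}}

```text
time_s: 11.35
tcp_pos: [0.5442, 0.1639, 0.2166]
eef_rot: [-180.0, 0.0, 7.5]
contact_force: [-0.4, 0.7, -1.3]
gripper_width: 0.0118
gripper_force: 25.0
```

```bash
python3 - <<'E'
from h import *
s=r.get_state();print(s['tcp_pos'],s['eef_rot'],s['gripper_width'],s['contact_force'])
c=cap('wrist','w6.png')
hsv=cv2.cvtColor(c['image'],cv2.COLOR_BGR2HSV);H,S,V=cv2.split(hsv)
m=((H<15)&(S>95)&(V<190)).astype('uint8');m[:,:290]=0;m[:,350:]=0;m[240:]=0
z=s['tcp_pos'][2]-.079+.11
T=s['tcp_pos'];R=Ro.from_euler('xyz',s['eef_rot'],degrees=True).as_matrix()
for v in range(0,240,12):
    u=np.flatnonzero(m[v])
    if len(u): print(v,u[0],u[-1]+1,[(R.T@(ray(c,k,v,z)-T)).round(4)[:2].tolist() for k in(u[0],u[-1]+1)])
E
```

```text
[0.54421626 0.1639451  0.21657121] [-1.79976610e+02  1.58293577e-02  7.50371754e+00] 0.011803924589251728 [-0.43815112  0.72055439 -1.3377174 ]
132 309 331 [[0.07, -0.0044], [0.07, 0.0048]]
144 307 333 [[0.0651, -0.0052], [0.0651, 0.0057]]
156 307 333 [[0.06, -0.0053], [0.06, 0.0058]]
168 307 332 [[0.0549, -0.0054], [0.0549, 0.0054]]
180 307 332 [[0.0496, -0.0054], [0.0496, 0.0055]]
192 308 332 [[0.0442, -0.0051], [0.0442, 0.0055]]
204 309 332 [[0.0387, -0.0047], [0.0387, 0.0056]]
216 309 332 [[0.033, -0.0047], [0.033, 0.0057]]
228 309 332 [[0.0272, -0.0048], [0.0272, 0.0057]]
```

View pics/w6.png

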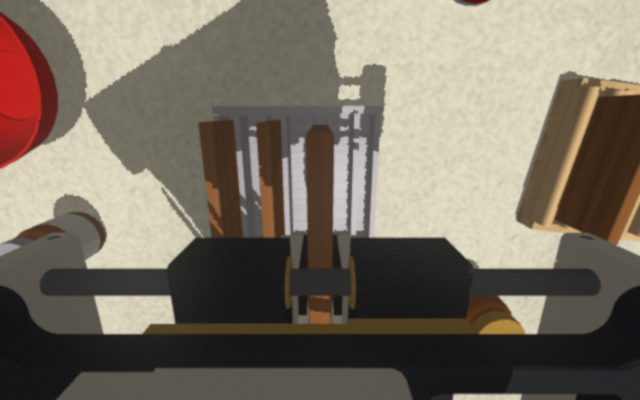

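>>> {"op": "play_rows", "data": {"rows": [{"slide": [0, 0, 0], "delta_rot": [0, 0, 0.73], "fingers": -1}, {"slide": [0, 0, 0], "delta_rot": [0, 0, 0.73], "fingers": -1}, {"slide": [0.049, 0.2, 0], "delta_rot": [0, 0, 0], "fingers": -1}, {"slide": [0.049, 0.35, 0], "delta_rot": [0, 0, 0], "fingers": -1}, {"slide": [0.049, 0.38, 0], "delta_rot": [0, 0, 0], "fingers": -1}, {"slide": [0.049, 0.38, 0], "delta_rot": [0, 0, 0], "fingers": -1}, {"slide": [0.049, 0.38, 0], "delta_rot": [0, 0, 0], "fingers": -1}, {"slide": [0.049, 0.38, 0], "delta_rot": [0, 0, 0], "fingers": -1}]}}

```text
time_s: 12.4
tcp_pos: [0.5928, -0.1475, 0.2154]
eef_rot: [-180.0, 0.1, 0.8]
contact_force: [0.7, 0.6, -1.1]
gripper_width: 0.012
gripper_force: 25.0
```

>>> {"op": "play_rows", "data": {"rows": [{"slide": [0.049, 0.38, 0], "delta_rot": [0, 0, 0], "fingers": -1}, {"slide": [0.049, 0.25, 0], "delta_rot": [0, 0, 0], "fingers": -1}, {"slide": [0, 0.14, 0], "delta_rot": [0, 0, 0], "fingers": -1}, {"slide": [0, 0, 0.2], "delta_rot": [0, 0, 0], "fingers": -1}, {"slide": [0, 0, 0.1], "delta_rot": [0, 0, 0], "fingers": -1}, {"slide": [0, 0, 0], "delta_rot": [0, 0, 0], "fingers": -1}, {"slide": [0, 0, 0], "delta_rot": [0, 0, 0], "fingers": -1}]}}

```text
time_s: 13.28
tcp_pos: [0.6102, -0.2606, 0.1725]
eef_rot: [180.0, -0.1, 0.9]
contact_force: [-0.8, 0.3, -0.5]
gripper_width: 0.0118
gripper_force: 25.0
```

```bash
python3 - <<'E'
from h import *
s=r.get_state();print(s['tcp_pos'],s['eef_rot'],s['gripper_width'],s['contact_force'])
c=cap('wrist')
i=cv2.convertScaleAbs(c['image'][60:240,200:460],alpha=1.3,beta=20)
cv2.imwrite('pics/w7.png',cv2.resize(i,None,fx=3,fy=3,interpolation=cv2.INTER_CUBIC))
E
```

```text
[ 0.61024803 -0.2606423   0.17247544] [ 1.79967298e+02 -5.43132560e-02  8.90016179e-01] 0.011780361081926718 [-0.84425089  0.3445657  -0.5240838 ]
```

View pics/w7.png

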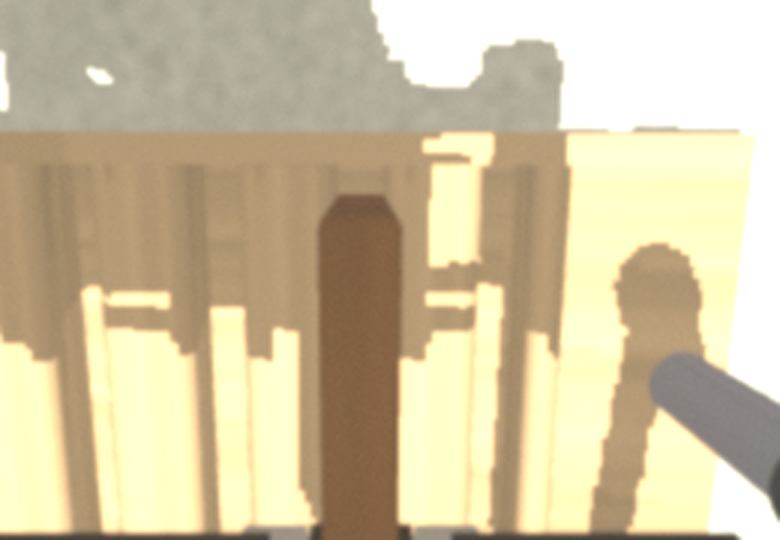

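Board is aligned over its slot (centre column 360, slot about 360-365). Lowering it in.

>>> {"op": "play_rows", "data": {"rows": [{"slide": [0, 0.005, 0.15], "delta_rot": [0, 0, 0], "fingers": -1}, {"slide": [0, 0, 0.12], "delta_rot": [0, 0, 0], "fingers": -1}, {"slide": [0, 0, 0.12], "delta_rot": [0, 0, 0], "fingers": -1}, {"slide": [0, 0, 0.1], "delta_rot": [0, 0, 0], "fingers": -1}, {"slide": [0, 0, 0.06], "delta_rot": [0, 0, 0], "fingers": -1}, {"slide": [0, 0, 0.04], "delta_rot": [0, 0, 0], "fingers": -1}, {"slide": [0, 0, 0], "delta_rot": [0, 0, 0], "fingers": -1}]}}

```text
time_s: 14.2
tcp_pos: [0.6096, -0.2618, 0.0827]
eef_rot: [-180.0, 0.0, 0.8]
contact_force: [0.4, -0.2, -1.0]
gripper_width: 0.0118
gripper_force: 25.0
```

>>> {"op": "play_rows", "data": {"rows": [{"slide": [0, 0, 0.015], "delta_rot": [0, 0, 0], "fingers": -1}, {"slide": [0, 0, 0.01], "delta_rot": [0, 0, 0], "fingers": -1}, {"slide": [0, 0, 0], "delta_rot": [0, 0, 0], "fingers": -1}, {"slide": [0, 0, 0], "delta_rot": [0, 0, 0], "fingers": -1}]}}

```text
time_s: 14.7
tcp_pos: [0.6097, -0.2618, 0.0794]
eef_rot: [180.0, -0.0, 0.8]
contact_force: [0.0, 0.1, -1.4]
gripper_width: 0.0116
gripper_force: 25.0
```

>>> {"op": "play_rows", "data": {"rows": [{"slide": [0, 0, 0.01], "delta_rot": [0, 0, 0], "fingers": -1}, {"slide": [0, 0, 0], "delta_rot": [0, 0, 0], "fingers": -1}, {"slide": [0, 0, 0], "delta_rot": [0, 0, 0], "fingers": -0.45}, {"slide": [0, 0, 0], "delta_rot": [0, 0, 0], "fingers": -0.4}, {"slide": [0, 0, 0], "delta_rot": [0, 0, 0], "fingers": -0.4}]}}

```text
time_s: 15.32
tcp_pos: [0.6097, -0.2618, 0.0776]
eef_rot: [-180.0, 0.0, 0.8]
contact_force: [-0.0, 0.1, 0.3]
gripper_width: 0.0262
gripper_force: 0.0
```

>>> {"op": "play_rows", "data": {"rows": [{"slide": [0, 0, -0.1], "delta_rot": [0, 0, 0], "fingers": -0.4}, {"slide": [0, 0, -0.3], "delta_rot": [0, 0, 0], "fingers": -0.4}, {"slide": [0, 0, -0.4], "delta_rot": [0, 0, 0], "fingers": -0.4}, {"slide": [0, 0, -0.4], "delta_rot": [0, 0, 0], "fingers": -0.4}, {"slide": [0, 0, -0.33], "delta_rot": [0, 0, 0], "fingers": -0.4}, {"slide": [0, 0, 0], "delta_rot": [0, 0, 0], "fingers": -0.3}, {"slide": [0, 0, 0], "delta_rot": [0, 0, 0], "fingers": -0.3}]}}

```text
time_s: 16.2
tcp_pos: [0.6094, -0.2616, 0.3079]
eef_rot: [-180.0, -0.0, 0.8]
contact_force: [-0.1, -0.3, -0.9]
gripper_width: 0.0305
gripper_force: 0.0
```

```bash
python3 - <<'E'
from h import *
c=cap('wrist');print(r.get_state()['tcp_pos'])
i=cv2.convertScaleAbs(c['image'][40:240,180:500],alpha=1.2,beta=10)
cv2.imwrite('pics/w8.png',cv2.resize(i,None,fx=2.4,fy=2.4,interpolation=cv2.INTER_CUBIC))
E
```

```text
[ 0.60910951 -0.26153478  0.30680478]
```

View pics/w8.png

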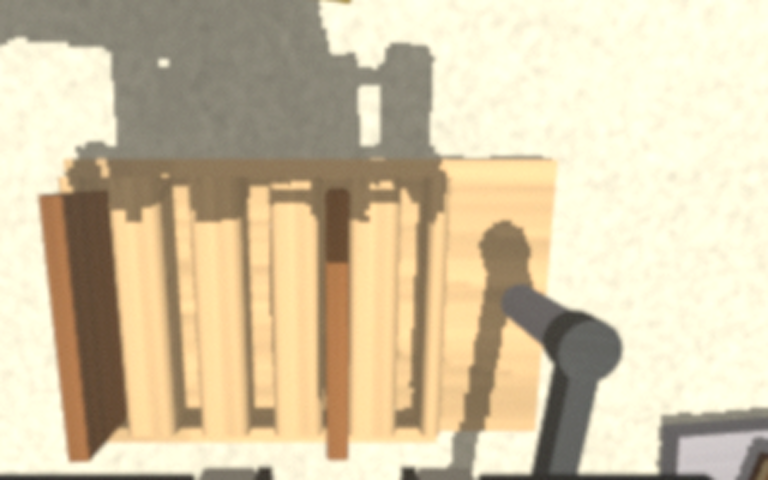

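The first board stands home in slot -46 (337,320), bar clear. On to the second one.

>>> {"op": "play_rows", "data": {"rows": [{"slide": [-0.09, -0.378, 0], "delta_rot": [0, 0, 0], "fingers": -0.3}, {"slide": [-0.09, -0.378, 0], "delta_rot": [0, 0, 0], "fingers": -0.3}, {"slide": [-0.09, -0.378, 0], "delta_rot": [0, 0, 0], "fingers": -0.3}, {"slide": [-0.09, -0.378, 0], "delta_rot": [0, 0, 0], "fingers": -0.3}, {"slide": [-0.09, -0.378, 0], "delta_rot": [0, 0, 0], "fingers": -0.3}, {"slide": [-0.09, -0.378, 0], "delta_rot": [0, 0, 0], "fingers": -0.3}, {"slide": [-0.09, -0.378, 0], "delta_rot": [0, 0, 0], "fingers": -0.3}, {"slide": [-0.09, -0.378, 0], "delta_rot": [0, 0, 0], "fingers": -0.3}]}}

```text
time_s: 17.25
tcp_pos: [0.4939, 0.1916, 0.3063]
eef_rot: [179.9, 0.1, 0.8]
contact_force: [2.0, 0.0, -0.2]
gripper_width: 0.031
gripper_force: 0.0
```

>>> {"op": "play_rows", "data": {"rows": [{"slide": [0, 0, 0], "delta_rot": [0, 0, -0.73], "fingers": -0.3}, {"slide": [0, 0, 0], "delta_rot": [0, 0, -0.73], "fingers": -0.3}, {"slide": [0, 0, 0], "delta_rot": [0, 0, 0], "fingers": -0.3}, {"slide": [0, 0, 0], "delta_rot": [0, 0, 0], "fingers": -0.3}]}}

```text
time_s: 17.75
tcp_pos: [0.495, 0.1899, 0.3067]
eef_rot: [180.0, 0.1, 7.4]
contact_force: [0.7, 0.3, -0.3]
gripper_width: 0.0303
gripper_force: 0.0
```

```bash
python3 - <<'E'
from h import *
s=r.get_state();print(s['tcp_pos'],s['eef_rot'])
print(*boards(cap('wrist','w9.png'),(170,430)),sep='\n')
E
```

```text
[0.49497146 0.18994307 0.30667277] [1.79963374e+02 5.67743315e-02 7.42810431e+00]
([255, 78, 22, 120, 1986], 'x', array([0.4637, 0.5999]), 'L y@mid 0.2672 yaw 6.8', 'R y@mid 0.2467 yaw 7.2')
([300, 78, 12, 120, 1198], 'x', array([0.4701, 0.606 ]), 'L y@mid 0.2175 yaw 7.6', 'R y@mid 0.2054 yaw 7.5')
```

>>> {"op": "play_rows", "data": {"rows": [{"slide": [0.303, -0.106, 0], "delta_rot": [0, 0, 0], "fingers": -0.4}, {"slide": [0, 0, 0.35], "delta_rot": [0, 0, 0], "fingers": -0.4}, {"slide": [0, 0, 0.35], "delta_rot": [0, 0, 0], "fingers": -0.4}, {"slide": [0, 0, 0.2], "delta_rot": [0, 0, 0], "fingers": -0.4}, {"slide": [0, 0, 0], "delta_rot": [0, 0, 0], "fingers": -0.4}, {"slide": [0, 0, 0], "delta_rot": [0, 0, 0], "fingers": -0.4}]}}

```text
time_s: 18.55
tcp_pos: [0.5391, 0.2122, 0.1738]
eef_rot: [-180.0, -0.1, 7.5]
contact_force: [-0.2, 0.7, 0.7]
gripper_width: 0.0264
gripper_force: 0.0
```

```bash
python3 - <<'E'
from h import *
s=r.get_state();print(s['tcp_pos'],s['eef_rot'],s['gripper_width'])
print(*boards(cap('wrist'),(200,400),(40,225)),sep='\n')
E
```

```text
[0.53905133 0.21223633 0.17379896] [-1.79975385e+02 -1.06021137e-01  7.50578454e+00] 0.026354999765544434
([243, 123, 34, 102, 2853], 'x', array([0.527 , 0.6043]), 'L y@mid 0.2717 yaw 7.2', 'R y@mid 0.2502 yaw 7.1')
([311, 123, 15, 102, 1438], 'x', array([0.5321, 0.609 ]), 'L y@mid 0.2226 yaw 7.9', 'R y@mid 0.2119 yaw 7.3')
```

>>> {"op": "play_rows", "data": {"rows": [{"slide": [0, 0, 0.3], "delta_rot": [0, 0, 0], "fingers": -0.4}, {"slide": [0, 0, 0.22], "delta_rot": [0, 0, 0], "fingers": -0.4}, {"slide": [0, 0, 0.11], "delta_rot": [0, 0, 0], "fingers": -0.4}, {"slide": [0, 0, 0], "delta_rot": [0, 0, 0], "fingers": -0.4}, {"slide": [0, 0, 0], "delta_rot": [0, 0, 0], "fingers": -1}, {"slide": [0, 0, 0], "delta_rot": [0, 0, 0], "fingers": -1}, {"slide": [0, 0, 0], "delta_rot": [0, 0, 0], "fingers": -1}, {"slide": [0, 0, 0], "delta_rot": [0, 0, 0], "fingers": -1}]}}

```text
time_s: 19.6
tcp_pos: [0.5389, 0.2125, 0.0792]
eef_rot: [-179.9, -0.1, 7.5]
contact_force: [-1.2, 0.3, 5.7]
gripper_width: 0.0118
gripper_force: 25.0
```

>>> {"op": "play_rows", "data": {"rows": [{"slide": [0, 0, -0.1], "delta_rot": [0, 0, 0], "fingers": -1}, {"slide": [0, 0, -0.17], "delta_rot": [0, 0, 0], "fingers": -1}, {"slide": [0, 0, -0.22], "delta_rot": [0, 0, 0], "fingers": -1}, {"slide": [0, 0, -0.22], "delta_rot": [0, 0, 0], "fingers": -1}, {"slide": [0, 0, -0.22], "delta_rot": [0, 0, 0], "fingers": -1}, {"slide": [0, 0, 0], "delta_rot": [0, 0, 0], "fingers": -1}, {"slide": [0, 0, 0], "delta_rot": [0, 0, 0], "fingers": -1}]}}

```text
time_s: 20.48
tcp_pos: [0.5375, 0.2117, 0.2171]
eef_rot: [-180.0, 0.0, 7.5]
contact_force: [-1.0, -0.0, -3.1]
gripper_width: 0.0117
gripper_force: 25.0
```

```bash
cat > held.py <<'E'
from h import *
s=r.get_state();print(s['tcp_pos'],s['eef_rot'],s['gripper_width'],s['contact_force'])
c=cap('wrist')
hsv=cv2.cvtColor(c['image'],cv2.COLOR_BGR2HSV);H,S,V=cv2.split(hsv)
m=((H<15)&(S>95)&(V<190)).astype('uint8');m[:,:302]=0;m[:,338:]=0;m[240:]=0
T=s['tcp_pos'];R=Ro.from_euler('xyz',s['eef_rot'],degrees=True).as_matrix()
z=T[2]+.031
vs=[v for v in range(240) if m[v].sum()>15];print('front',(R.T@(ray(c,320,vs[0],z)-T)).round(4)[0])
for v in (vs[0]+20,200,230):
    u=np.flatnonzero(m[v]);print(v,u[0],u[-1]+1)
E
python3 held.py
```

```text
[0.53749325 0.2117356  0.2170761 ] [-1.79985211e+02  3.98305991e-02  7.50279319e+00] 0.011721281061057463 [-0.98344408 -0.01336933 -3.09268198]
front 0.0712
149 307 333
200 308 332
230 308 332
```

>>> {"op": "play_rows", "data": {"rows": [{"slide": [0, 0, 0], "delta_rot": [0, 0, 0.73], "fingers": -1}, {"slide": [0, 0, 0], "delta_rot": [0, 0, 0.73], "fingers": -1}, {"slide": [0.055, 0.2, 0], "delta_rot": [0, 0, 0], "fingers": -1}, {"slide": [0.055, 0.35, 0], "delta_rot": [0, 0, 0], "fingers": -1}, {"slide": [0.055, 0.38, 0], "delta_rot": [0, 0, 0], "fingers": -1}, {"slide": [0.055, 0.38, 0], "delta_rot": [0, 0, 0], "fingers": -1}, {"slide": [0.055, 0.38, 0], "delta_rot": [0, 0, 0], "fingers": -1}, {"slide": [0.055, 0.38, 0], "delta_rot": [0, 0, 0], "fingers": -1}]}}

```text
time_s: 21.52
tcp_pos: [0.5915, -0.0996, 0.2161]
eef_rot: [180.0, 0.1, 0.8]
contact_force: [1.4, -0.1, -1.7]
gripper_width: 0.0119
gripper_force: 25.0
```

>>> {"op": "play_rows", "data": {"rows": [{"slide": [0.055, 0.38, 0], "delta_rot": [0, 0, 0], "fingers": -1}, {"slide": [0.055, 0.256, 0], "delta_rot": [0, 0, 0], "fingers": -1}, {"slide": [0, 0.15, 0], "delta_rot": [0, 0, 0], "fingers": -1}, {"slide": [0, 0, 0.2], "delta_rot": [0, 0, 0], "fingers": -1}, {"slide": [0, 0, 0.1], "delta_rot": [0, 0, 0], "fingers": -1}, {"slide": [0, 0, 0], "delta_rot": [0, 0, 0], "fingers": -1}, {"slide": [0, 0, 0], "delta_rot": [0, 0, 0], "fingers": -1}]}}

```text
time_s: 22.4
tcp_pos: [0.6108, -0.2151, 0.1732]
eef_rot: [180.0, -0.1, 0.9]
contact_force: [0.6, -0.6, -1.5]
gripper_width: 0.0117
gripper_force: 25.0
```

```bash
python3 held.py; python3 -c "
from h import *
c=cap('wrist','w10.png')"
```

```text
[ 0.61084416 -0.21505301  0.17316599] [ 1.79972859e+02 -5.19206682e-02  8.90600957e-01] 0.01168863824556417 [ 0.60135075 -0.57644367 -1.47052335]
front 0.0712
149 307 333
200 308 332
230 308 332
```

>>> {"op": "play_rows", "data": {"rows": [{"slide": [0, 0.002, 0.15], "delta_rot": [0, 0, 0], "fingers": -1}, {"slide": [0, 0, 0.12], "delta_rot": [0, 0, 0], "fingers": -1}, {"slide": [0, 0, 0.12], "delta_rot": [0, 0, 0], "fingers": -1}, {"slide": [0, 0, 0], "delta_rot": [0, 0, 0], "fingers": -1}]}}

```text
time_s: 23.0
tcp_pos: [0.6092, -0.2156, 0.1119]
eef_rot: [-180.0, 0.2, 0.8]
contact_force: [-0.4, 0.3, -2.0]
gripper_width: 0.0121
gripper_force: 25.0
```

>>> {"op": "play_rows", "data": {"rows": [{"slide": [0, 0, 0.1], "delta_rot": [0, 0, 0], "fingers": -1}, {"slide": [0, 0, 0.06], "delta_rot": [0, 0, 0], "fingers": -1}, {"slide": [0, 0, 0.055], "delta_rot": [0, 0, 0], "fingers": -1}, {"slide": [0, 0, 0.015], "delta_rot": [0, 0, 0], "fingers": -1}, {"slide": [0, 0, 0.01], "delta_rot": [0, 0, 0], "fingers": -1}, {"slide": [0, 0, 0], "delta_rot": [0, 0, 0], "fingers": -1}]}}

```text
time_s: 23.75
tcp_pos: [0.6099, -0.2159, 0.0792]
eef_rot: [180.0, 0.0, 0.9]
contact_force: [-5.5, 1.5, 7.9]
gripper_width: 0.0119
gripper_force: 25.0
```

>>> {"op": "play_rows", "data": {"rows": [{"slide": [0, 0, 0], "delta_rot": [0, 0, 0], "fingers": -0.5}, {"slide": [0, 0, 0], "delta_rot": [0, 0, 0], "fingers": -0.42}, {"slide": [0, 0, 0], "delta_rot": [0, 0, 0], "fingers": -0.42}, {"slide": [0, 0, -0.1], "delta_rot": [0, 0, 0], "fingers": -0.42}, {"slide": [0, 0, -0.3], "delta_rot": [0, 0, 0], "fingers": -0.42}, {"slide": [0, 0, -0.4], "delta_rot": [0, 0, 0], "fingers": -0.4}, {"slide": [0, 0, -0.4], "delta_rot": [0, 0, 0], "fingers": -0.4}, {"slide": [0, 0, -0.33], "delta_rot": [0, 0, 0], "fingers": -0.4}]}}

```text
time_s: 24.75
tcp_pos: [0.6103, -0.216, 0.3115]
eef_rot: [180.0, -0.2, 0.8]
contact_force: [1.0, -0.9, -0.8]
gripper_width: 0.026
gripper_force: 0.0
```

>>> {"op": "play_rows", "data": {"rows": [{"slide": [-0.09, -0.378, 0], "delta_rot": [0, 0, 0], "fingers": -0.4}, {"slide": [-0.09, -0.378, 0], "delta_rot": [0, 0, 0], "fingers": -0.4}, {"slide": [-0.09, -0.378, 0], "delta_rot": [0, 0, 0], "fingers": -0.4}, {"slide": [-0.09, -0.378, 0], "delta_rot": [0, 0, 0], "fingers": -0.4}, {"slide": [-0.09, -0.378, 0], "delta_rot": [0, 0, 0], "fingers": -0.4}, {"slide": [-0.09, -0.378, 0], "delta_rot": [0, 0, 0], "fingers": -0.4}, {"slide": [-0.09, -0.378, 0], "delta_rot": [0, 0, 0], "fingers": -0.4}, {"slide": [-0.09, -0.378, 0], "delta_rot": [0, 0, 0], "fingers": -0.4}]}}

```text
time_s: 25.75
tcp_pos: [0.495, 0.238, 0.3088]
eef_rot: [-179.9, -0.1, 0.8]
contact_force: [1.4, 0.4, 0.8]
gripper_width: 0.0266
gripper_force: 0.0
```

>>> {"op": "play_rows", "data": {"rows": [{"slide": [0, 0, 0], "delta_rot": [0, 0, -0.73], "fingers": -0.4}, {"slide": [0, 0, 0], "delta_rot": [0, 0, -0.73], "fingers": -0.4}, {"slide": [0, 0, 0], "delta_rot": [0, 0, 0], "fingers": -0.4}, {"slide": [0, 0, 0], "delta_rot": [0, 0, 0], "fingers": -0.4}]}}

```text
time_s: 26.25
tcp_pos: [0.4958, 0.2361, 0.3079]
eef_rot: [-180.0, -0.0, 7.4]
contact_force: [0.2, 0.0, 0.4]
gripper_width: 0.0264
gripper_force: 0.0
```

```bash
python3 - <<'E'
from h import *
s=r.get_state();print(s['tcp_pos'],s['eef_rot'])
print(*boards(cap('wrist','w11.png'),(170,430)),sep='\n')
print(*boards(cap('top','t2.png'),(360,470),(140,230)),sep='\n')
E
```

```text
[0.49581981 0.23606057 0.3078576 ] [-1.79977505e+02 -3.64368410e-02  7.43201046e+00]
([296, 85, 13, 118, 1253], 'x', array([0.464 , 0.5998]), 'L y@mid 0.2669 yaw 7.3', 'R y@mid 0.2541 yaw 7.9')
```

>>> {"op": "play_rows", "data": {"rows": [{"slide": [0.26, -0.131, 0], "delta_rot": [0, 0, 0], "fingers": -0.3}, {"slide": [0, 0, 0.35], "delta_rot": [0, 0, 0], "fingers": -0.3}, {"slide": [0, 0, 0.35], "delta_rot": [0, 0, 0], "fingers": -0.3}, {"slide": [0, 0, 0.2], "delta_rot": [0, 0, 0], "fingers": -0.3}, {"slide": [0, 0, 0], "delta_rot": [0, 0, 0], "fingers": -0.3}, {"slide": [0, 0, 0], "delta_rot": [0, 0, 0], "fingers": -0.3}]}}

```text
time_s: 27.1
tcp_pos: [0.5328, 0.2612, 0.1739]
eef_rot: [-180.0, -0.1, 7.5]
contact_force: [0.4, -0.5, -0.0]
gripper_width: 0.0309
gripper_force: 0.0
```

```bash
python3 - <<'E'
from h import *
s=r.get_state();print(s['tcp_pos'],s['eef_rot'],s['gripper_width'])
print(*boards(cap('wrist'),(200,400),(40,225)),sep='\n')
E
```

```text
[0.53281231 0.26122299 0.173916  ] [-1.79965845e+02 -1.10855327e-01  7.51241060e+00] 0.030861781998245814
([310, 123, 15, 102, 1428], 'x', array([0.5258, 0.6028]), 'L y@mid 0.2721 yaw 7.7', 'R y@mid 0.2614 yaw 7.4')
```

>>> {"op": "play_rows", "data": {"rows": [{"slide": [0, -0.006, 0.3], "delta_rot": [0, 0, 0], "fingers": -0.3}, {"slide": [0, 0, 0.22], "delta_rot": [0, 0, 0], "fingers": -0.3}, {"slide": [0, 0, 0.11], "delta_rot": [0, 0, 0], "fingers": -0.3}, {"slide": [0, 0, 0], "delta_rot": [0, 0, 0], "fingers": -0.3}, {"slide": [0, 0, 0], "delta_rot": [0, 0, 0], "fingers": -1}, {"slide": [0, 0, 0], "delta_rot": [0, 0, 0], "fingers": -1}, {"slide": [0, 0, 0], "delta_rot": [0, 0, 0], "fingers": -1}, {"slide": [0, 0, 0], "delta_rot": [0, 0, 0], "fingers": -1}]}}

```text
time_s: 28.15
tcp_pos: [0.5323, 0.2622, 0.079]
eef_rot: [-180.0, -0.1, 7.5]
contact_force: [-2.6, 0.6, 7.2]
gripper_width: 0.0118
gripper_force: 25.0
```

>>> {"op": "play_rows", "data": {"rows": [{"slide": [0, 0, -0.1], "delta_rot": [0, 0, 0], "fingers": -1}, {"slide": [0, 0, -0.17], "delta_rot": [0, 0, 0], "fingers": -1}, {"slide": [0, 0, -0.22], "delta_rot": [0, 0, 0], "fingers": -1}, {"slide": [0, 0, -0.22], "delta_rot": [0, 0, 0], "fingers": -1}, {"slide": [0, 0, -0.22], "delta_rot": [0, 0, 0], "fingers": -1}, {"slide": [0, 0, 0], "delta_rot": [0, 0, 0], "fingers": -1}, {"slide": [0, 0, 0], "delta_rot": [0, 0, 0], "fingers": -1}]}}

```text
time_s: 29.02
tcp_pos: [0.5312, 0.2615, 0.2172]
eef_rot: [-180.0, 0.0, 7.5]
contact_force: [0.4, 0.1, -2.2]
gripper_width: 0.0119
gripper_force: 25.0
```

```bash
python3 held.py
```

```text
[0.53123403 0.26150593 0.21722598] [-1.79981999e+02  2.90841536e-02  7.50201532e+00] 0.011881177307360009 [ 0.43338269  0.06540603 -2.21878123]
front 0.0716
148 307 333
200 308 332
230 308 332
```

>>> {"op": "play_rows", "data": {"rows": [{"slide": [0, 0, 0], "delta_rot": [0, 0, 0.73], "fingers": -1}, {"slide": [0, 0, 0], "delta_rot": [0, 0, 0.73], "fingers": -1}, {"slide": [0.06, 0.2, 0], "delta_rot": [0, 0, 0], "fingers": -1}, {"slide": [0.06, 0.35, 0], "delta_rot": [0, 0, 0], "fingers": -1}, {"slide": [0.06, 0.38, 0], "delta_rot": [0, 0, 0], "fingers": -1}, {"slide": [0.06, 0.38, 0], "delta_rot": [0, 0, 0], "fingers": -1}, {"slide": [0.06, 0.38, 0], "delta_rot": [0, 0, 0], "fingers": -1}, {"slide": [0.06, 0.38, 0], "delta_rot": [0, 0, 0], "fingers": -1}]}}

```text
time_s: 30.08
tcp_pos: [0.5897, -0.0498, 0.2162]
eef_rot: [180.0, 0.1, 0.8]
contact_force: [1.5, 1.1, -1.5]
gripper_width: 0.0122
gripper_force: 25.0
```

>>> {"op": "play_rows", "data": {"rows": [{"slide": [0.06, 0.38, 0], "delta_rot": [0, 0, 0], "fingers": -1}, {"slide": [0.06, 0.28, 0], "delta_rot": [0, 0, 0], "fingers": -1}, {"slide": [0, 0.152, 0], "delta_rot": [0, 0, 0], "fingers": -1}, {"slide": [0, 0, 0.2], "delta_rot": [0, 0, 0], "fingers": -1}, {"slide": [0, 0, 0.1], "delta_rot": [0, 0, 0], "fingers": -1}, {"slide": [0, 0, 0], "delta_rot": [0, 0, 0], "fingers": -1}, {"slide": [0, 0, 0], "delta_rot": [0, 0, 0], "fingers": -1}]}}

```text
time_s: 30.95
tcp_pos: [0.6105, -0.1692, 0.173]
eef_rot: [180.0, -0.0, 0.9]
contact_force: [-0.1, -0.4, -1.9]
gripper_width: 0.0118
gripper_force: 25.0
```

```bash
python3 held.py
```

```text
[ 0.61046715 -0.16924052  0.17297095] [ 1.79974377e+02 -3.69688058e-02  8.76297816e-01] 0.01177541858337345 [-0.09972489 -0.3705718  -1.93346172]
front 0.0716
148 307 333
200 308 332
230 308 332
```

>>> {"op": "play_rows", "data": {"rows": [{"slide": [0, 0.001, 0.15], "delta_rot": [0, 0, 0], "fingers": -1}, {"slide": [0, 0, 0.12], "delta_rot": [0, 0, 0], "fingers": -1}, {"slide": [0, 0, 0.12], "delta_rot": [0, 0, 0], "fingers": -1}, {"slide": [0, 0, 0], "delta_rot": [0, 0, 0], "fingers": -1}]}}

```text
time_s: 31.5
tcp_pos: [0.6089, -0.1695, 0.112]
eef_rot: [-180.0, 0.2, 0.8]
contact_force: [-0.4, -0.7, -1.4]
gripper_width: 0.0121
gripper_force: 25.0
```

>>> {"op": "play_rows", "data": {"rows": [{"slide": [0, 0, 0.1], "delta_rot": [0, 0, 0], "fingers": -1}, {"slide": [0, 0, 0.06], "delta_rot": [0, 0, 0], "fingers": -1}, {"slide": [0, 0, 0.055], "delta_rot": [0, 0, 0], "fingers": -1}, {"slide": [0, 0, 0.015], "delta_rot": [0, 0, 0], "fingers": -1}, {"slide": [0, 0, 0.01], "delta_rot": [0, 0, 0], "fingers": -1}, {"slide": [0, 0, 0], "delta_rot": [0, 0, 0], "fingers": -1}]}}

```text
time_s: 32.25
tcp_pos: [0.6095, -0.1698, 0.0791]
eef_rot: [180.0, 0.0, 0.8]
contact_force: [-5.6, 0.0, 8.0]
gripper_width: 0.012
gripper_force: 25.0
```

>>> {"op": "play_rows", "data": {"rows": [{"slide": [0, 0, 0], "delta_rot": [0, 0, 0], "fingers": -0.5}, {"slide": [0, 0, 0], "delta_rot": [0, 0, 0], "fingers": -0.42}, {"slide": [0, 0, 0], "delta_rot": [0, 0, 0], "fingers": -0.42}, {"slide": [0, 0, -0.1], "delta_rot": [0, 0, 0], "fingers": -0.42}, {"slide": [0, 0, -0.3], "delta_rot": [0, 0, 0], "fingers": -0.42}, {"slide": [0, 0, -0.4], "delta_rot": [0, 0, 0], "fingers": -1}, {"slide": [0, 0, -0.4], "delta_rot": [0, 0, 0], "fingers": -1}, {"slide": [0, 0, -0.33], "delta_rot": [0, 0, 0], "fingers": -1}]}}

```text
time_s: 33.25
tcp_pos: [0.61, -0.1699, 0.3115]
eef_rot: [180.0, -0.2, 0.8]
contact_force: [1.3, -0.1, -0.2]
gripper_width: 0.0027
gripper_force: 0.0
```

>>> {"op": "play_rows", "data": {"rows": [{"slide": [-0.35, 0.3, 0], "delta_rot": [0, 0, 0], "fingers": -1}, {"slide": [-0.2, 0.2, 0], "delta_rot": [0, 0, 0], "fingers": -1}, {"slide": [0, 0, 0], "delta_rot": [0, 0, 0], "fingers": -1}, {"slide": [0, 0, 0], "delta_rot": [0, 0, 0], "fingers": -1}]}}

```text
time_s: 33.75
tcp_pos: [0.5336, -0.2416, 0.3083]
eef_rot: [180.0, -0.1, 0.8]
contact_force: [0.1, -0.2, 0.1]
gripper_width: 0.0006
gripper_force: 0.0
```

```bash
python3 - <<'E'
from h import *
s=r.get_state();print(s['tcp_pos'],s['eef_rot'])
c=cap('wrist');t=cap('top')
a=cv2.resize(c['image'][:240],None,fx=1.25,fy=1.25);b=cv2.resize(t['image'][110:270,220:480],(800,492))[:300]
cv2.imwrite('pics/w12.png',np.vstack([a,b]))
E
```

```text
[ 0.53362395 -0.24157702  0.30825182] [ 1.79986244e+02 -7.89236449e-02  7.94443553e-01]
```

View pics/w12.png

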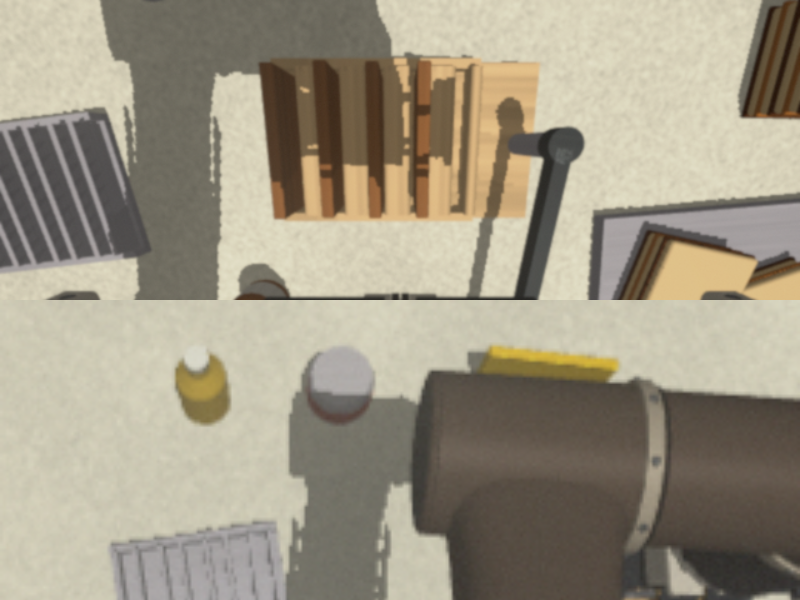

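All four boards stand in the rack, the drainer is empty and nothing else has moved. Now plan the closing push from the bar's far side.

```bash
python3 - <<'E'
from h import *
s=r.get_state();p=s['tcp_pos'];c=cap('wrist')
hub=ray(c,566/1.25,143/1.25,.144)[:2];e=ray(c,(519+541)/2/1.25,292/1.25,.140)[:2];d=e-hub
print(hub,e,'angle',np.degrees(np.arctan2(-d[0],d[1])))
piv=np.array([.611,-.379]);Y=np.radians(.8);Rm=np.array([[np.cos(Y),np.sin(Y)],[np.sin(Y),-np.cos(Y)]])
q=np.array([.362,-.402]);print('to start',(Rm@(q-p[:2])/.15).round(3))
for dd in list(range(84,3,-5))+[2,.8]:
    t=np.radians(dd);n=np.array([np.cos(t),np.sin(t)]);w=piv+.258*np.array([-np.sin(t),np.cos(t)])-n*(7+10*np.cos(t)+21*np.sin(t))/1000
    k=(Rm@(w-q)/.15).round(2);print(dd,w.round(3),k);q=q+Rm.T@k*.15
E
```

```text
[ 0.61216533 -0.37807898] [ 0.47666678 -0.36502839] angle 84.49850670881061
to start [-1.162  1.057]
84 [ 0.351 -0.381] [-0.07 -0.14]
79 [ 0.352 -0.359] [ 0.01 -0.15]
74 [ 0.355 -0.337] [ 0.02 -0.15]
69 [ 0.359 -0.315] [ 0.03 -0.14]
64 [ 0.366 -0.293] [ 0.05 -0.15]
59 [ 0.374 -0.272] [ 0.05 -0.14]
54 [ 0.385 -0.252] [ 0.08 -0.13]
49 [ 0.397 -0.232] [ 0.08 -0.13]
44 [ 0.411 -0.213] [ 0.09 -0.12]
39 [ 0.427 -0.196] [ 0.11 -0.12]
34 [ 0.444 -0.18 ] [ 0.12 -0.1 ]
29 [ 0.463 -0.166] [ 0.13 -0.09]
24 [ 0.484 -0.153] [ 0.13 -0.09]
19 [ 0.505 -0.143] [ 0.15 -0.07]
14 [ 0.527 -0.134] [ 0.15 -0.05]
9 [ 0.551 -0.127] [ 0.15 -0.04]
4 [ 0.575 -0.123] [ 0.16 -0.03]
2 [ 0.584 -0.122] [ 0.07 -0.01]
0.8 [ 0.59  -0.121] [ 0.04 -0.  ]
```

>>> {"op": "play_rows", "data": {"rows": [{"slide": [-0.29, 0.264, 0], "delta_rot": [0, 0, 0], "fingers": -1}, {"slide": [-0.29, 0.264, 0], "delta_rot": [0, 0, 0], "fingers": -1}, {"slide": [-0.29, 0.264, 0], "delta_rot": [0, 0, 0], "fingers": -1}, {"slide": [-0.29, 0.264, 0], "delta_rot": [0, 0, 0], "fingers": -1}, {"slide": [0, 0, 0.302], "delta_rot": [0, 0, 0], "fingers": -1}, {"slide": [0, 0, 0.302], "delta_rot": [0, 0, 0], "fingers": -1}, {"slide": [0, 0, 0.302], "delta_rot": [0, 0, 0], "fingers": -1}, {"slide": [0, 0, 0.302], "delta_rot": [0, 0, 0], "fingers": -1}]}}

```text
time_s: 34.9
tcp_pos: [0.3624, -0.4021, 0.1246]
eef_rot: [180.0, 0.0, 0.9]
contact_force: [1.3, -0.9, -0.3]
gripper_width: 0.0003
gripper_force: 0.0
```

>>> {"op": "play_rows", "data": {"rows": [{"slide": [-0.07, -0.14, 0], "delta_rot": [0, 0, 0], "fingers": -1}, {"slide": [0.01, -0.15, 0], "delta_rot": [0, 0, 0], "fingers": -1}, {"slide": [0.02, -0.15, 0], "delta_rot": [0, 0, 0], "fingers": -1}, {"slide": [0.03, -0.14, 0], "delta_rot": [0, 0, 0], "fingers": -1}]}}

```text
time_s: 35.4
tcp_pos: [0.3599, -0.3145, 0.126]
eef_rot: [180.0, 0.0, 0.9]
contact_force: [0.5, -1.3, 0.0]
gripper_width: 0.0003
gripper_force: 0.4
```

>>> {"op": "play_rows", "data": {"rows": [{"slide": [0.05, -0.15, 0], "delta_rot": [0, 0, 0], "fingers": -1}, {"slide": [0.05, -0.14, 0], "delta_rot": [0, 0, 0], "fingers": -1}, {"slide": [0.08, -0.13, 0], "delta_rot": [0, 0, 0], "fingers": -1}, {"slide": [0.08, -0.13, 0], "delta_rot": [0, 0, 0], "fingers": -1}, {"slide": [0.09, -0.12, 0], "delta_rot": [0, 0, 0], "fingers": -1}, {"slide": [0.11, -0.12, 0], "delta_rot": [0, 0, 0], "fingers": -1}, {"slide": [0.12, -0.1, 0], "delta_rot": [0, 0, 0], "fingers": -1}, {"slide": [0.13, -0.09, 0], "delta_rot": [0, 0, 0], "fingers": -1}]}}

```text
time_s: 36.4
tcp_pos: [0.4646, -0.1659, 0.126]
eef_rot: [180.0, 0.0, 0.9]
contact_force: [-0.5, -1.2, 1.1]
gripper_width: 0.0004
gripper_force: 0.4
```

>>> {"op": "play_rows", "data": {"rows": [{"slide": [0.13, -0.09, 0], "delta_rot": [0, 0, 0], "fingers": -1}, {"slide": [0.15, -0.07, 0], "delta_rot": [0, 0, 0], "fingers": -1}, {"slide": [0.15, -0.05, 0], "delta_rot": [0, 0, 0], "fingers": -1}, {"slide": [0.15, -0.04, 0], "delta_rot": [0, 0, 0], "fingers": -1}, {"slide": [0.14, -0.03, 0], "delta_rot": [0, 0, 0], "fingers": -1}, {"slide": [0.05, -0.01, 0], "delta_rot": [0, 0, 0], "fingers": -1}, {"slide": [0, 0, 0], "delta_rot": [0, 0, 0], "fingers": -1}]}}

```text
time_s: 37.28
tcp_pos: [0.5785, -0.1214, 0.1256]
eef_rot: [-180.0, 0.0, 0.8]
contact_force: [-0.9, -0.3, 0.1]
gripper_width: 0.0006
gripper_force: 0.0
```

Creep to the stop in small steps, watching the force.

>>> {"op": "play_rows", "data": {"rows": [{"slide": [0.03, 0, 0], "delta_rot": [0, 0, 0], "fingers": -1}, {"slide": [0.02, 0, 0], "delta_rot": [0, 0, 0], "fingers": -1}, {"slide": [0.02, 0, 0], "delta_rot": [0, 0, 0], "fingers": -1}, {"slide": [0, 0, 0], "delta_rot": [0, 0, 0], "fingers": -1}]}}

```text
time_s: 37.78
tcp_pos: [0.5873, -0.1217, 0.126]
eef_rot: [-180.0, 0.2, 0.8]
contact_force: [-5.2, 0.4, 2.3]
gripper_width: 0.0003
gripper_force: 2.6
```

>>> {"op": "play_rows", "data": {"rows": [{"slide": [0.015, 0, 0], "delta_rot": [0, 0, 0], "fingers": -1}, {"slide": [0, 0, 0], "delta_rot": [0, 0, 0], "fingers": -1}]}}

```text
time_s: 38.02
tcp_pos: [0.5874, -0.1217, 0.1259]
eef_rot: [-180.0, 0.4, 0.8]
contact_force: [-13.1, 2.1, 8.4]
gripper_width: 0.0005
gripper_force: 6.2
```

>>> {"op": "play_rows", "data": {"rows": [{"slide": [0.015, 0, 0], "delta_rot": [0, 0, 0], "fingers": -1}, {"slide": [0, 0, 0], "delta_rot": [0, 0, 0], "fingers": -1}]}}

```text
time_s: 38.28
tcp_pos: [0.5874, -0.1218, 0.1258]
eef_rot: [-180.0, 0.6, 0.8]
contact_force: [-18.9, 4.4, 14.5]
gripper_width: 0.0005
gripper_force: 9.8
```

At the stop. Back off and check.

>>> {"op": "play_rows", "data": {"rows": [{"slide": [-0.1, 0, 0], "delta_rot": [0, 0, 0], "fingers": -1}, {"slide": [-0.25, 0, 0], "delta_rot": [0, 0, 0], "fingers": -1}, {"slide": [0, 0, -0.4], "delta_rot": [0, 0, 0], "fingers": -1}, {"slide": [0, 0, -0.4], "delta_rot": [0, 0, 0], "fingers": -1}, {"slide": [0, 0, -0.4], "delta_rot": [0, 0, 0], "fingers": -1}, {"slide": [0, 0.4, 0], "delta_rot": [0, 0, 0], "fingers": -1}, {"slide": [0, 0.2, 0], "delta_rot": [0, 0, 0], "fingers": -1}, {"slide": [0, 0, 0], "delta_rot": [0, 0, 0], "fingers": -1}]}}

```text
time_s: 39.28
tcp_pos: [0.5419, -0.214, 0.306]
eef_rot: [180.0, -0.0, 0.7]
contact_force: [-0.6, -0.5, -0.9]
gripper_width: 0.0008
gripper_force: 0.0
```

```bash
python3 - <<'E'
from h import *
s=r.get_state();print(s['tcp_pos'],s['contact_force'])
c=cap('wrist');t=cap('scene')
a=cv2.resize(c['image'][:240],None,fx=1.25,fy=1.25);b=cv2.resize(t['image'][100:340,100:500],(500,300))
b=np.hstack([b,np.zeros((300,300,3),'uint8')]);cv2.imwrite('pics/w13.png',np.vstack([a,b]))
E
```

```text
[ 0.54188728 -0.21395055  0.30601507] [-0.64511915 -0.46904464 -0.86901116]
```

View pics/w13.png

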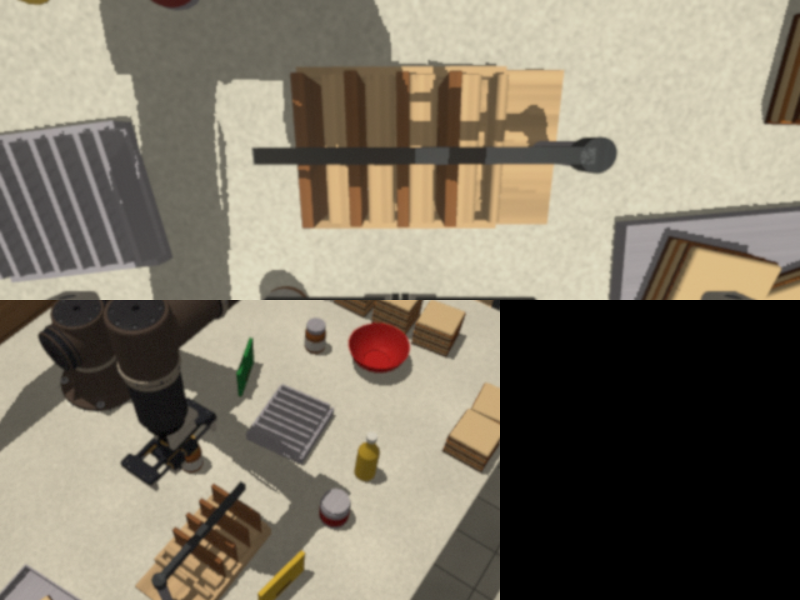

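The bar lies square over all four boards, from (255,155) to the hub at (600,155). The drainer is empty and the other things are untouched.

```bash
python3 -c "
from plant import r
print(r.close_job())"
```

```text
the job is handed in; nothing more can be done
None
```

The job is handed in: the three boards from the drainer stand in rack slots -46, 0 and +46 beside the stored one at +92, the locking bar is closed to its stop, and nothing else was disturbed.

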